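Set the green filter slide on its stop pin

ROBOT

A 6-joint arm with a two-finger parallel gripper is mounted at the origin on the work surface. World frame = base frame: x ahead of the robot, y to its left, z up, the work surface at z = 0. Lengths are in m, angles in rad, forces in N, time in s.
With the tool pointing down it reaches from about 0.425 to 0.95 m from the base axis. Payload 14.7 kg.
Tool frame: the origin (TCP) lies midway between the tips of the shut fingers; the grasp point (between the pads) lies robot.hold_point_z behind it (robot.hold_point_z is the distance from the TCP to the grasp point, in m); z points along the fingers, y is the direction in which the jaws open and shut (so a half turn about z gives the same grasp; the last joint's range is limited). The gripper opens to 85 mm and grips with 20 to 120 N. Pads are 22 mm wide; open, the fingers measure 114 mm over their backs; the gripper's body (76 mm by 85 mm) begins 54 mm behind the grasp point. The pads swing forward as they close: fully open they stand 13 mm farther back than shut.
Start: joints at [-1.196, 0.48, 1.596, -0, 1.065, -0.047], TCP at [0.266, -0.593, 0.231] pointing down, gripper open.
Joint ranges: [-2.75, 2.75], [-0.82, 2.05], [0.23, 2.67], [-1.56, 4.7], [0.09, 2.69], [-2.92, 2.92]. Speed limits (rad/s): [1.89, 1.89, 2.39, 3.01, 3.01, 3.01].

INTERFACE

Orientations are given as a unit quaternion [w, x, y, z].
In Python, from bench import robot gives the robot as it stands. The module is installed in compiled form; this text tells all that it offers.
- The arm moves only by the tool drive_tool, never from a script. Its argument "rows" is text: rows parted by semicolons, each of 5 numbers parted by spaces: the opening, from 0 (shut) to 1 (fully open), then the shift along the tool's x, y, z in m, then the turn about the tool's z in rad. In form: gripper x y z yaw; .... A call has exactly 10 rows; each row is the pose to reach, as a shift and turn from the pose measured when the call began, along the tool's axes at that moment; what a row does not reach only later rows make up. A row lasts 1/10 s, in which the tool goes at most 50 mm and 8.59 degrees, less where a joint would pass 70% of its speed; a pose out of reach is approached as far as the arm can. A call with a gripper value outside its range is refused whole. The fingers move at their own pace and stop on an object; "newtons" is the grip in N (left out, the last holds). Time passes only in rows, so rows that repeat a pose let the fingers close, or fill a call up. It gives the time, the measured TCP pose, the force and the opening at its end, in the units of the state.
- robot.observe(): the state, without advancing time (a new reading comes with each control period).
- robot.read_camera(name): name is "scene" or "top"; returns (picture, depth): 384x512x3 uint8, red, green, blue; 384x512 float32, m along the optical axis (not along the pixel's ray), 0 where there is no reading.
- robot.camera_info(name): a dict with "camera_matrix" (3x3 intrinsics, pixels), "rvec" (rotation vector, rad) and "tvec" (3), from world to camera coordinates, as OpenCV has them. Camera axes: x right, y down, z forward; pixel columns grow to the right and rows downward; lengths in m; the calibration is good to about 2 mm. A picture is of the moment at which its call begins. camera_info takes no time and is no camera call.
- robot.sign_off(): hands the job in, once; it reports no verdict.
The state is a dict: "time_s": time; "joints": joint angles; "qvel": joint speeds; "joint_efforts": joint torques, N m; "eef_pos": TCP position; "eef_rot": TCP orientation; "force": force on the tool from outside, world axes, zero at the start; "torque": the same for the moment, N m; "grip_width": finger opening in m.
Only numpy, scipy, OpenCV 4.12 (cv2) and the standard library are available. Lean on these libraries where they do the work, as an engineer would, in place of code of your own. Each camera call takes 0.05 s, during which the arm holds its last target. There are 200 camera calls.

TASK

Put the green filter under its lens: with the fingers, push the green slide's tab fully in to its end stop, then take the fingers away so that the slide springs back and latches on its stop pin in the mid position. Leave the amber slide at home and do not lift or move any of the other things standing about.

Things in the scene. Friction and masses are not known exactly. Their poses are not given: they have to be found in the camera images.
- green_unit: Filter changer with the green slide: cream base block fixed to the table, 210 mm long (x -100 to +110), 110 mm wide, 30 mm high. Origin on its underside, below the slide's centre line; +x = the level direction in which the slide is pushed in, +z up. Dark guide rails beside the slide rise to 40 mm above the table. On top runs an aluminium slide 115 x 50 x 10 mm with the push tab at its rear (-x) end.
- green_slide (a joint): How far the green slide is pushed in along its unit's +x, m: 0 = home (start), 0.060 = fully in at the end stop. A spring pushes it home (1.8 N at home, 5.4 N fully in; passing the pin adds about 2 N). Past 0.030 the stop pin has clicked out behind the red tooth on its side; let go, it comes back and rests on the pin at 0.030 (mid position). Let go earlier, it returns home.
- green_push (a point): Centre of the rear (-x) face of the green coloured push tab, where a fingertip pushes; moves with the slide. At home x = -90, y = 0 mm in its unit. The tab's face is upright, 44 mm wide along y, the tab 10 mm thick; its top is 15 mm above this point, its foot (the slide's top) 20 mm below. The base block reaches 10 mm behind this point at home, 30 mm below it.
- green_pin (a joint): The green unit's brass stop pin, m: 0 = sprung out into the tooth's path, up to about 0.008 while the tooth pushes it aside along +y; it works by itself. Its dark block is on the unit's +y side at x = -19 mm, top 52 mm above the table; its black button reaches out to y = 75 mm (83 when pushed aside).
- green_glass (a point): Centre of the green filter disc (36 mm across) on the slide's top, 90 mm ahead of the push face. In mid position it lies under the black lens ring of its unit (50 mm across, centre x = +30, y = 0 mm in the unit, 71 to 83 mm above the table, on an arm from the -y side).
- amber_unit: Filter changer with the amber slide: cream base block fixed to the table, 210 mm long (x -100 to +110), 110 mm wide, 30 mm high. Origin on its underside, below the slide's centre line; +x = the level direction in which the slide is pushed in, +z up. Dark guide rails beside the slide rise to 40 mm above the table. On top runs an aluminium slide 115 x 50 x 10 mm with the push tab at its rear (-x) end.
- amber_slide (a joint): How far the amber slide is pushed in along its unit's +x, m: 0 = home (start), 0.060 = fully in at the end stop. A spring pushes it home (1.8 N at home, 5.4 N fully in; passing the pin adds about 2 N). Past 0.030 the stop pin has clicked out behind the red tooth on its side; let go, it comes back and rests on the pin at 0.030 (mid position). Let go earlier, it returns home.
- amber_push (a point): Centre of the rear (-x) face of the amber coloured push tab, where a fingertip pushes; moves with the slide. At home x = -90, y = 0 mm in its unit. The tab's face is upright, 44 mm wide along y, the tab 10 mm thick; its top is 15 mm above this point, its foot (the slide's top) 20 mm below. The base block reaches 10 mm behind this point at home, 30 mm below it.
- amber_pin (a joint): The amber unit's brass stop pin, m: 0 = sprung out into the tooth's path, up to about 0.008 while the tooth pushes it aside along +y; it works by itself. Its dark block is on the unit's +y side at x = -19 mm, top 52 mm above the table; its black button reaches out to y = 75 mm (83 when pushed aside).
- amber_glass (a point): Centre of the amber filter disc (36 mm across) on the slide's top, 90 mm ahead of the push face. In mid position it lies under the black lens ring of its unit (50 mm across, centre x = +30, y = 0 mm in the unit, 71 to 83 mm above the table, on an arm from the -y side).
- objective: Bystander: a steel microscope objective standing upright, 30 mm wide, 45 mm tall; origin on its underside. Stays where it is.
- ring_gauge: Bystander: a steel ring gauge lying flat, 56 mm wide, 18 mm tall; origin on its underside. Stays where it is.
- jar: Bystander: a small jar with a white cap, 48 mm wide, 65 mm tall; origin on its underside. Stays where it is.
- gauge_block: Bystander: a steel gauge block, 35 x 12 mm, 30 mm tall; origin on its underside. Stays where it is.
- driver: Bystander: a screwdriver lying down; origin on its underside. Stays where it is.
- oil: Bystander: a small amber bottle with a red cap, 34 mm wide, 80 mm tall; origin on its underside. Stays where it is.
- dust_brush: Bystander: a brush lying down; origin on its underside. Stays where it is.
Not all that is in view belongs to the job. Leave any pink look-alike of the green_unit alone. What is shaped like the amber_unit but blue is not meant.

How it is judged:
On the way, in this order (a step that is already met when the one before it is completed fails the run):
1. the green slide is pushed in to (within 8 mm of) its end stop (value of joint green_slide above 0.052 m), for 0.02 s.
2. the slide, let go, has come back onto its stop pin (value of joint green_slide between 0.027 and 0.033 m and value of joint green_pin below 0.003 m and contact force between the fingers and green_unit below 0.1 N), for 0.2 s.
At the end, for the whole second after the job is handed in: The green slide rests untouched on its stop pin at 30 mm (27 to 33 mm), the pin sprung out; the amber slide is at home (within 4 mm) and every bystander is within 30 mm of where it stood (value of joint green_slide between 0.027 and 0.033 m and value of joint green_pin below 0.003 m and velocity of joint green_slide between -0.005 and 0.005 m/s and value of joint amber_slide below 0.004 m and distance of each of objective, ring_gauge, jar, gauge_block, driver, oil, dust_brush from where it was at the start of the episode below 0.03 m).
It fails at once if the amber slide is pushed more than 10 mm (value of joint amber_slide above 0.01 m).
It fails at once if a bystander is lifted or moved more than 30 mm (distance of any of objective, ring_gauge, jar, gauge_block, driver, oil, dust_brush from where it was at the start of the episode above 0.03 m).
It also fails if it takes over 38 s, if anything falls off the work surface, if the arm or the gripper's body presses on something with over 40 N, if the wrist force passes 120 N, or if a joint passes its speed limit or range.

## Working session

There is one attempt and no reset: what is moved stays moved. The work goes in short steps, Python scripts to look and compute and a tool call to move; the robot and the scene stay as the last step left them, time stands still between calls to the robot, and variables do not carry over. Pictures are saved under pics/ and viewed, about 8 in all and at most 12, crops included, and the job is handed in when it is done.

Besides the shell and the picture viewer there is one more tool, called after "Emit:" in YAML: its name, and indented under it one key for each argument. drive_tool: Moves the arm, as the interface text tells. Its arguments: {"type":"object","properties":{"rows":{"type":"string"},"newtons":{"type":"number"}},"required":["rows"]}

```bash
mkdir -p pics; cat > h.py <<'E'
import numpy as np,cv2
from bench import robot
def cam(n):
    p,d=robot.read_camera(n); i=robot.camera_info(n)
    return p,d,np.array(i["camera_matrix"]),cv2.Rodrigues(np.array(i["rvec"],float))[0],np.array(i["tvec"],float).ravel()
def world(d,K,R,t):
    v,u=np.mgrid[:d.shape[0],:d.shape[1]]
    c=np.stack([(u-K[0,2])/K[0,0]*d,(v-K[1,2])/K[1,1]*d,d],-1)
    return (c-t)@R
def save(n,p,s=1): cv2.imwrite(f"pics/{n}.png",cv2.resize(p[...,::-1],None,fx=s,fy=s))
E
python3 - <<'E'
from h import *
for n in("top","scene"):
    p,d,K,R,t=cam(n); save(n+"0",p,1.5 if n=="top" else 1.5); W=world(d,K,R,t); np.savez(n+"0.npz",p=p,d=d,W=W)
    print(n,-R.T@t,R[2])
print(robot.observe(),robot.hold_point_z)
E
```

```text
top [0.47510629 0.01535173 1.00123685] [ 0.07633413 -0.0184794  -0.99691104]
scene [0.95406888 0.4907061  1.0689376 ] [-0.34338927 -0.41862899 -0.84073395]
{'time_s': 0.1, 'joints': array([-1.19557832e+00,  4.80769857e-01,  1.59680032e+00,  7.47345149e-06,
        1.06508630e+00, -4.66087322e-02]), 'qvel': array([-0.00133502, -0.00308749, -0.00203209,  0.00050545,  0.0012263 ,
       -0.00017021]), 'joint_efforts': array([ 1.14868581e-03, -9.52258301e+01, -4.31039464e+01, -2.20225672e-05,
        5.20052781e-03,  4.11921940e-05]), 'eef_pos': array([ 0.26601288, -0.59268193,  0.23074002]), 'eef_rot': array([-5.25278222e-04,  9.77840347e-01,  2.09351314e-01, -8.37781096e-05]), 'force': array([ 0.72228014, -0.71943924, -0.03532389]), 'torque': array([ 0.01592388, -0.04003811, -0.01485819]), 'grip_width': 0.0853889964291245} 0.0187
```

View pics/top0.png

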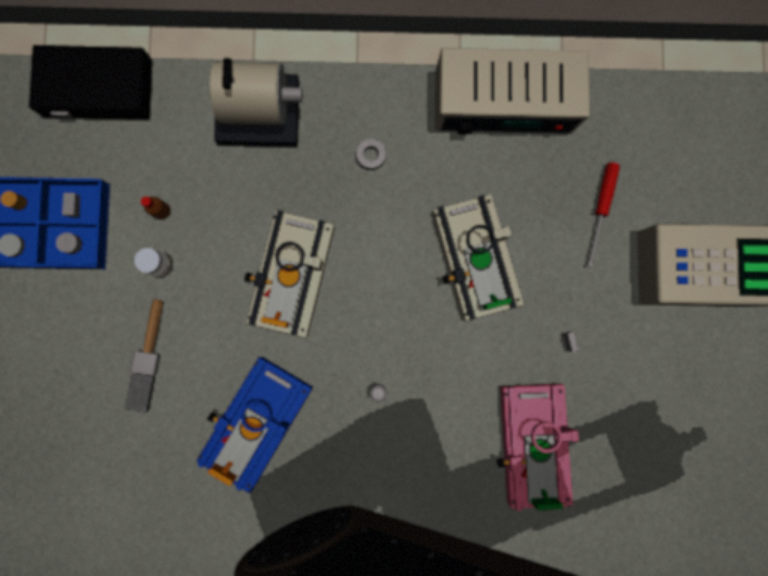

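View pics/scene0.png

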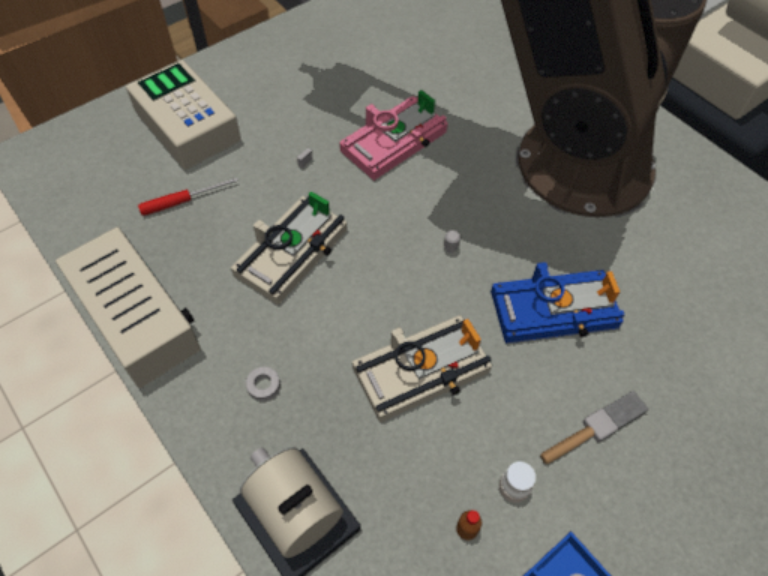

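The top view (768-wide) has two units with a green slide. The cream one has its tab at about (497,303) and its glass at (481,259). The pink look-alike has its tab at (545,503). The other green items are the display bars at (755,275). By the description I choose the cream one, and I'll check it in a crop and measure it.

```bash
python3 - <<'E'
from h import *
for n,(x0,y0,x1,y1) in {"top":(280,120,360,220),"scene":(145,120,240,205)}.items():
    z=np.load(n+"0.npz"); p=z["p"];W=z["W"]
    c=p[y0:y1,x0:x1]; w=W[y0:y1,x0:x1]
    if n=="top": save("crop",c,6)
    h=cv2.cvtColor(c,cv2.COLOR_RGB2HSV)
    g=(abs(h[...,0].astype(int)-65)<20)&(h[...,1]>110)
    k,l,s,cc=cv2.connectedComponentsWithStats(g.astype(np.uint8))
    for i in range(1,k):
        if s[i,4]>8:
            q=w[l==i]; print(n,s[i],cc[i]+[x0,y0],np.median(q,0).round(4),q.min(0).round(3),q.max(0).round(3))
            hi=q[q[:,2]>.06]
            if len(hi)>8: print(" top part",len(hi),hi.mean(0).round(4),hi.min(0).round(4),hi.max(0).round(4))
    # base block top surface rect: z 25..36mm
    m=(w[...,2]>.022)&(w[...,2]<.046); k,l,s,cc=cv2.connectedComponentsWithStats(m.astype(np.uint8)); i=1+s[1:,4].argmax()
    q=w[l==i]; r=cv2.minAreaRect((q[:,:2]*1000).astype(np.float32)); print(n,"rect",r,cv2.boxPoints(r).round(1).tolist())
E
```

```text
top [ 34  46  13  13 132] [320.15909091 172.27272727] [ 0.6052 -0.188   0.0423] [ 0.589 -0.205  0.039] [ 0.622 -0.171  0.085]
 top part 14 [ 0.6107 -0.1811  0.0805] [ 0.609  -0.1898  0.0723] [ 0.6129 -0.1708  0.0851]
top [43 77 19  9 71] [332.02816901 201.3943662 ] [ 0.5264 -0.2115  0.0751] [ 0.516 -0.242  0.039] [ 0.539 -0.192  0.08 ]
 top part 59 [ 0.5245 -0.213   0.0748] [ 0.516  -0.2354  0.0612] [ 0.532  -0.1916  0.0802]
top rect ((607.127197265625, -178.83578491210938), (210.20941162109375, 129.83889770507812), 16.093366622924805) [[488.1000061035156, -145.60000610351562], [524.0999755859375, -270.29998779296875], [726.0999755859375, -212.10000610351562], [690.0999755859375, -87.30000305175781]]
scene [ 61   8  13  15 132] [211.93939394 135.34848485] [ 0.5293 -0.2079  0.0654] [ 0.518 -0.233  0.043] [0.954 0.491 1.069]
 top part 87 [ 0.5381 -0.194   0.0939] [ 0.5182 -0.233   0.0604] [0.9541 0.4907 1.0689]
scene [43 34 13 10 90] [194.12222222 158.15555556] [ 0.6095 -0.187   0.0418] [ 0.588 -0.21   0.036] [ 0.629 -0.156  0.086]
 top part 16 [ 0.6196 -0.1672  0.077 ] [ 0.6136 -0.1865  0.071 ] [ 0.6289 -0.156   0.0863]
scene rect ((609.4609985351562, -176.89381408691406), (212.31607055664062, 131.60287475585938), 16.392255783081055) [[489.0, -143.6999969482422], [526.2000122070312, -270.0], [729.9000244140625, -210.10000610351562], [692.7000122070312, -83.80000305175781]]
```

View pics/crop.png

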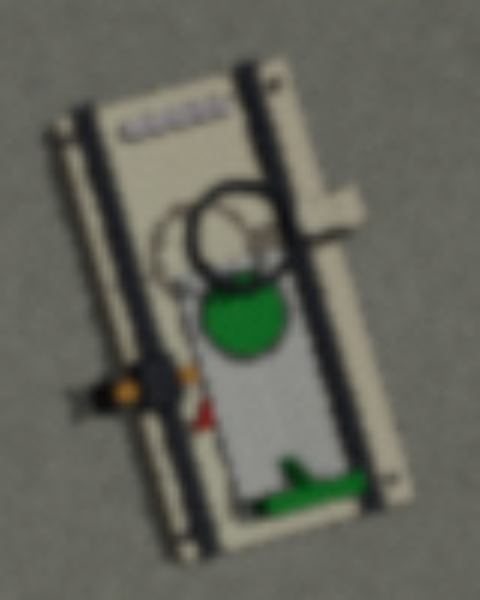

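The crop confirms the choice: a cream base, with the green tab at the lower end, crop (312,490). The unit's yaw is about 16.2°. The push face is at about (0.521, -0.214, 0.060). I'll shut the fingers, align tool x with the push direction and go behind the tab, staying high.

Emit:
drive_tool:
  rows: "0 0.04 -0.03 0 0.02; 0 0.08 -0.06 0 0.04; 0 0.12 -0.09 0.01 0.06; 0 0.16 -0.12 0.02 0.08; 0 0.2 -0.15 0.03 0.1; 0 0.24 -0.18 0.04 0.12; 0 0.28 -0.21 0.06 0.139; 0 0.31 -0.23 0.07 0.139; 0 0.333 -0.249 0.08 0.139; 0 0.333 -0.249 0.08 0.139"
  newtons: 20

```text
time_s: 1.1
eef_pos: [0.4682, -0.2256, 0.1496]
eef_rot: [-0.002, 0.99, 0.143, -0.001]
force: [-0.1, 0.3, -0.1]
grip_width: 0.0002
```

Emit:
drive_tool:
  rows: "0 0 0.004 0.03 0; 0 0 0.004 0.06 0; 0 0 0.004 0.08 0; 0 0 0.004 0.09 0; 0 0 0.004 0.097 0; 0 0 0.004 0.097 0; 0 0 0.004 0.097 0; 0 0 0.004 0.097 0; 0 0 0.004 0.097 0; 0 0 0.004 0.097 0"

```text
time_s: 2.1
eef_pos: [0.4693, -0.2293, 0.0531]
eef_rot: [-0.001, 0.99, 0.143, -0.001]
force: [-1.3, 0.1, 0.2]
grip_width: 0.0003
```

```bash
python3 - <<'E'
from h import *
p,d,*_=cam("scene"); save("near",p[90:215,130:270],5)
o=robot.observe(); print(o["eef_pos"],o["eef_rot"],o["force"])
E
```

```text
[ 0.46928361 -0.22925852  0.05295396] [-1.33881721e-03  9.89781920e-01  1.42580892e-01 -8.05274534e-04] [ 0.02311624 -0.24906067 -0.2553921 ]
```

View pics/near.png

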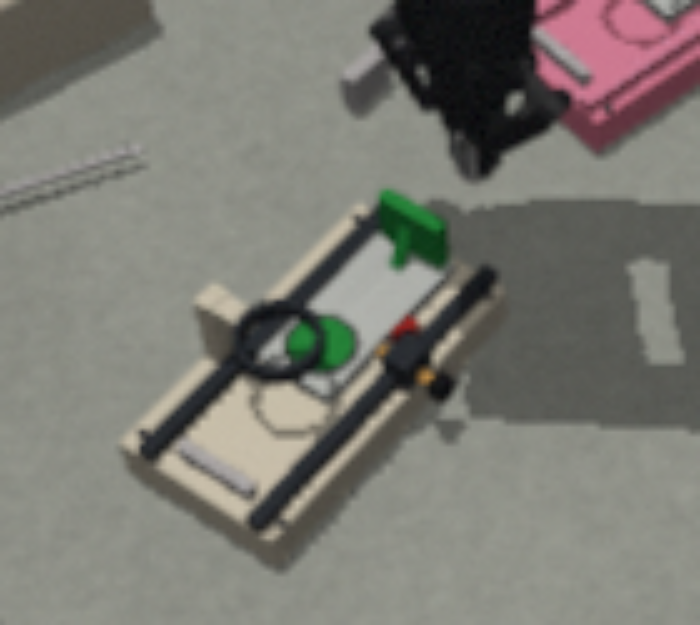

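The fingertip at (475,165) is behind the tab (412,228) and in line with the push direction. I'll push now, watching the force.

Emit:
drive_tool:
  rows: "0 0.02 0 0 0; 0 0.035 0 0 0; 0 0.042 0 0 0; 0 0.049 0 0 0; 0 0.056 0 0 0; 0 0.063 0 0 0; 0 0.07 0 0 0; 0 0.077 0 0 0; 0 0.082 0 0 0; 0 0.082 0 0 0"

```text
time_s: 3.15
eef_pos: [0.5479, -0.2058, 0.0527]
eef_rot: [-0.002, 0.99, 0.143, -0.001]
force: [-3.7, -3.1, 3.6]
grip_width: -0.0003
```

```bash
python3 - <<'E'
from h import *
p,d,*_=cam("scene"); save("mid",p[90:215,130:270],5)
o=robot.observe(); print(o["eef_pos"],o["eef_rot"],o["force"])
E
```

```text
[ 0.54758637 -0.20589877  0.05266406] [-0.00153228  0.98976171  0.14271666 -0.00116479] [-3.41625218 -0.95113531  1.9845605 ]
```

View pics/mid.png

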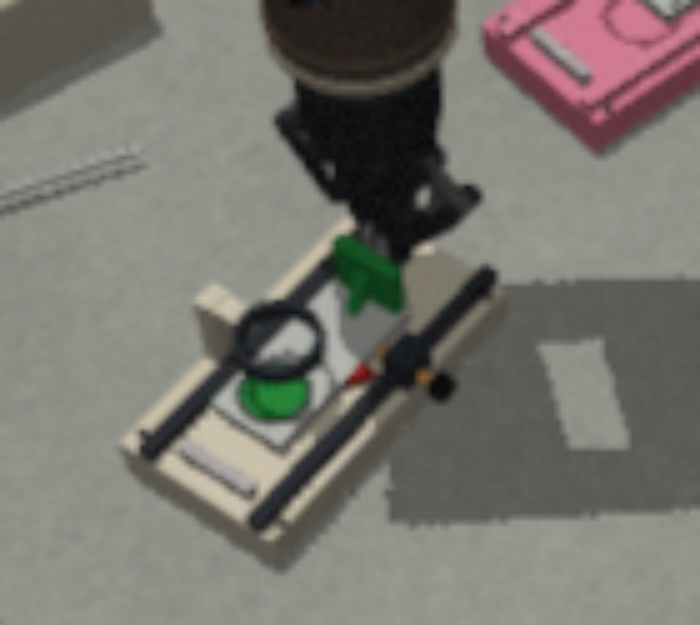

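The slide is about 40 mm in and the red tooth at (360,373) has passed the pin. I'll continue to the stop.

Emit:
drive_tool:
  rows: "0 0.004 0 0 0; 0 0.007 0 0 0; 0 0.01 0 0 0; 0 0.012 0 0 0; 0 0.014 0 0 0; 0 0.016 0 0 0; 0 0.017 0 0 0; 0 0.018 0 0 0; 0 0.018 0 0 0; 0 0.018 0 0 0"

```text
time_s: 4.2
eef_pos: [0.5645, -0.2009, 0.0526]
eef_rot: [-0.002, 0.99, 0.143, -0.001]
force: [-4.5, -2.5, 2.8]
grip_width: 0.0002
```

Emit:
drive_tool:
  rows: "0 0.001 0 0 0; 0 0.002 0 0 0; 0 0.003 0 0 0; 0 0.004 0 0 0; 0 0.005 0 0 0; 0 0.006 0 0 0; 0 0.006 0 0 0; 0 0.006 0 0 0; 0 0.006 0 0 0; 0 0.006 0 0 0"

```text
time_s: 5.2
eef_pos: [0.5672, -0.1999, 0.0525]
eef_rot: [-0.002, 0.99, 0.143, -0.004]
force: [-21.2, -13.7, 14.9]
grip_width: -0.0001
```

The force has risen to about 25 N and the motion has stalled, so the slide is at the end stop. I'll back straight out and then rise.

Emit:
drive_tool:
  rows: "0 -0.005 0 0 0; 0 -0.015 0 0 0; 0 -0.025 0 0 0; 0 -0.035 0 0 0; 0 -0.05 0 0 0; 0 -0.07 0 0 0; 0 -0.085 0 0 0; 0 -0.1 0 0 0; 0 -0.1 0 0 0; 0 -0.1 0 0 0"

```text
time_s: 6.2
eef_pos: [0.4714, -0.2286, 0.0534]
eef_rot: [-0.002, 0.99, 0.142, -0.003]
force: [-0.3, 0.3, -0.1]
grip_width: 0.0
```

Emit:
drive_tool:
  rows: "0 0 0 -0.02 0; 0 0 0 -0.05 0; 0 0 0 -0.08 0; 0 -0.02 0 -0.1 0; 0 -0.02 0 -0.1 0; 0 -0.02 0 -0.1 0; 0 -0.02 0 -0.1 0; 0 -0.02 0 -0.1 0; 0 -0.02 0 -0.1 0; 0 -0.02 0 -0.1 0"

```text
time_s: 7.2
eef_pos: [0.4529, -0.2343, 0.153]
eef_rot: [-0.002, 0.99, 0.142, -0.004]
force: [-0.3, -0.1, -0.4]
grip_width: 0.0001
```

```bash
python3 - <<'E'
from h import *
p,d,*_=cam("scene"); save("end",p[60:384],1.5)
q=p[90:215,130:270]; h=cv2.cvtColor(q,cv2.COLOR_RGB2HSV); g=(abs(h[...,0].astype(int)-65)<20)&(h[...,1]>110)
W=world(d,*_)[90:215,130:270]; k,l,s,cc=cv2.connectedComponentsWithStats(g.astype(np.uint8))
for i in range(1,k):
    if s[i,4]>20: print(s[i],np.median(W[l==i],0))
save("end2",q,5); print(robot.observe()["force"])
E
```

```text
[ 69  44  14  16 135] [ 0.5578104  -0.20062611  0.06407097]
[51 73 13  8 66] [ 0.64219392 -0.17130595  0.04274311]
[-0.40736972 -0.22560774 -0.18245037]
```

View pics/end2.png

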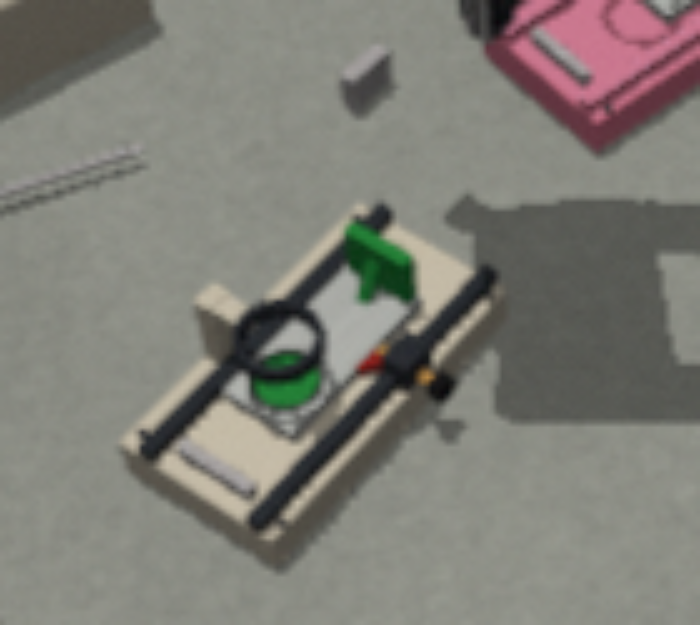

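View pics/end.png

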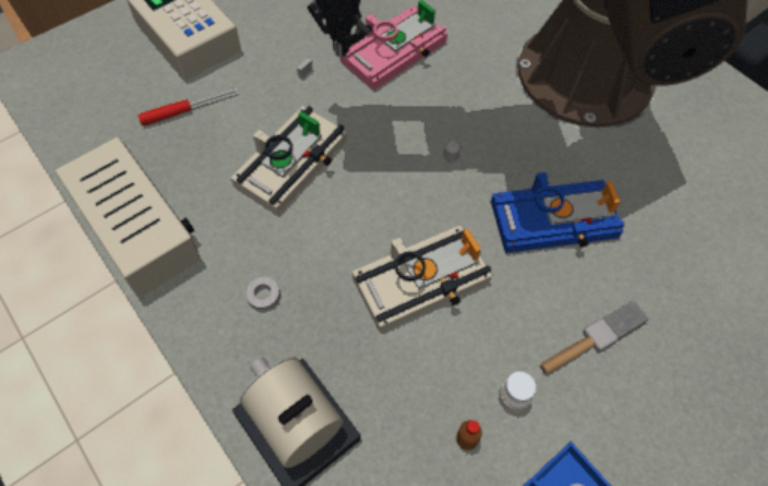

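The tab has moved 29 mm from home and the tooth at (372,360) rests against the brass pin. The amber slide and the bystanders look unchanged.

```bash
python3 -c "
from bench import robot
print(robot.sign_off())"
```

```text
the job is handed in; nothing more can be done
None
```

The green slide is latched on its stop pin in the mid position, with the green filter under its lens, and I have handed the job in.

- **Push:** I pushed the cream unit's green tab with the shut fingers until it stopped moving at the end stop. The force on the tool there was about 29 N. I then backed straight out and lifted clear.
- **Slide and pin:** The last camera check put the tab about 29 mm from home, with the red tooth resting against the brass pin. The force on the tool was back to about zero.
- **Everything else:** By eye, the amber slide is still at home and the bystanders and look-alike units have not moved. I did not measure these.
- **Time:** The job took about 7 s of the 38 s allowed, and none of my checks failed or disagreed.

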